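# Refit the interlocked guard on the bias-test ramp

## Robot

A 6-joint arm with a two-finger parallel gripper is mounted at the origin on the work surface. World frame = base frame: x ahead of the robot, y to its left, z up, the work surface at z = 0. Lengths are in m, angles in degrees, forces in N, time in s.
With the tool pointing down it reaches from about 0.25 to 0.775 m from the base axis. Payload 4 kg.
Tool frame: the origin (TCP) lies midway between the tips of the shut fingers; the grasp point (between the pads) lies 19 mm behind it; z points along the fingers, y is the line along which they close (so a half turn about z gives the same grasp; the last joint's range is limited). The gripper opens to 94 mm and grips with 3 to 60 N. Pads are 16 mm wide; open, the fingers measure 119 mm over their backs; the gripper's body (75 mm by 177 mm) begins 78 mm behind the grasp point.
Start: joints at [65.483, 4.996, 78.535, -0, 96.463, -5.907], TCP at [0.176, 0.521, 0.206] pointing down, gripper open.
Joint ranges: [-177.83, 177.83], [-43.37, 116.18], [15.69, 146.23], [-61.86, 241.86], [9.47, 152.12], [-147.06, 147.06]. Speed limits (degrees/s): [159.86, 159.86, 180, 180, 180, 180].

## Interface

Orientations are given as [roll, pitch, yaw] about the fixed x, y, z axes, in that order (R = Rz(yaw) Ry(pitch) Rx(roll)).
In Python, from station import ctrl gives the robot as it stands. The module is installed in compiled form; this text tells all that it offers. Calls block until the motion is done:
- ctrl.move_to(position, orientation): joint-space move of the TCP to a pose.
- ctrl.movel(position, vel=0.15, rotation=None, stop_force=None): straight line of the TCP; rotation=None keeps the orientation; vel is the mean speed in m/s. With stop_force (N) it stops when the force on the tool has changed by that much, and returns True; else False.
- ctrl.goto_joints(angles): joint-space move.
- ctrl.command_gripper(opening): finger opening in m; the grip force is fixed at half the most; returns when the fingers have stopped.
- ctrl.pause(seconds).
- ctrl.ik(position, orientation): joint angles nearest the present ones, or None.
- ctrl.get_obs(): the state.
- ctrl.capture(name): name is "scene" or "side" or "wrist"; returns a dict with "image" (480x640x3 uint8, red, green, blue), "mtx" (3x3 intrinsics, pixels), "D" ([k1, k2, p1, p2, k3] as OpenCV has them; the pictures are not rectified), "R" (3x3) and "t" (3): a world point X has camera coordinates R X + t. Camera axes: x right, y down, z forward; pixel columns grow to the right and rows downward; lengths in m; the calibration is good to about 2 mm. A picture is of the moment at which its call begins. There is no depth.
A pose or a line that the arm cannot do raises ctrl.MotionError and nothing moves.
- ctrl.job_done(): hands the job in; it is judged then, once.
The state is a dict: "time_s": time; "qpos": joint angles; "dq": joint speeds; "joint_torque": joint torques, N m; "tcp_pos": TCP position; "ee_rot": TCP orientation; "force": force on the tool from outside, world axes, zero at the start; "torque": the same for the moment, N m; "opening": finger opening in m; "grasp_force": force on a finger pad.
Only numpy, scipy, OpenCV 4.12 (cv2) and the standard library are available. Lean on these libraries where they do the work, as an engineer would, in place of code of your own. Each camera call takes 0.05 s, during which the arm holds its last target. There are 200 camera calls.

## Task

Put the lift-off yellow guard back on the ramp: take it from its teak rack, feed its flat steel tongue straight into the red interlock switch's slot and press it fully home without forcing it, then turn the red T-knob a quarter turn clockwise to lock the guard. Leave the guard locked and let go, with everything else on the bench left alone.

Things in the scene. Friction and masses are not known exactly. Their poses are not given: they have to be found in the camera images.
- rail: Sloping part of the ramp, fixed: green run between two aluminium rails, 28 deg slope. z is square to the slope (leans 28 deg off vertical, to the low end), y points up the slope, x across, away from the robot. Origin: the nominal slot mouth, 170 mm above the table, outside the near rail. That rail lies at x 22 to 34 mm, its top at z -2; switch and keeper stand at x -20 to 20.
- slot_nominal (a point): Nominal centre of the switch's slot mouth, level with the top of its red head (40 x, 56 y, 46 mm deep); axes as rail. Slot 8 mm (x) by 33 mm (y), straight down -z. Switch and keeper are one unit bolted through slotted holes: it stands anywhere up to 18 mm up or down the slope (y) from nominal, not reported: see it or find it by touch. x and z are true; it does not shift when pushed.
- keeper_nominal (a point): Nominal centre of the keeper slot, 90 mm up the slope from the switch slot and shifted together with it: a 6 mm steel plate 40 (x) by 60 mm (y), top level with the red head, slot 14 (x) by 36 mm (y), over 25 mm free below the plate. Axes as rail.
- guard: Loose guard, about 0.46 kg: yellow frame, clear pane, 200 mm long (y -95 to 105), 12 thick (x), 95 tall (z). Origin: underside of the bottom bar, over the tongue. Home: axes parallel to rail, T-rod uphill, underside resting on switch head and keeper (z 0 in rail). Starts upright in the rack, underside 60 mm above the table in grooves 16 mm deep; lift 60 mm to clear.
- grip_bar (a point): Centre of the guard's black grip bar, 14 mm (x) by 64 mm (y) by 14 mm (z), 125 mm above the guard's underside, over the tongue; the panel's top is 23 mm below the bar's underside. Axes as guard.
- tongue_tip (a point): Middle of the lower end of the flat steel tongue, 34 mm below the guard's underside. Tongue 6 mm thick (x), 30 mm wide (y), nose rounded 3 mm. Axes as guard.
- lock_knob (a point): Centre of the red T-knob: bar 12 mm thick (x), 40 long (y), 20 tall (z), on a captive steel T-rod 90 mm uphill (guard y) of the tongue, 122 mm above the guard's underside. T-head below the panel: 30 (y) by 8 (x) mm, 9 to 17 mm below the underside. Axes turn with the knob; unlocked, it lies along the panel (guard y).
- lock (a joint): Turn of T-knob and T-head, rad: 0 unlocked (T-head in line with the keeper slot, passes through it), 1.571 locked at a stop (clockwise seen from above the knob; T-head across under the keeper plate). Starts at 0 to 0.08. Stays where left; about 0.04 N m to turn.
- cam (a joint): How far the tongue has driven the brass cam down in the switch, m: 0 as found, 0.012 with the tongue fully home. The cam is met 22 mm below the slot mouth, resists with about 6 N (more than the guard's weight) and stays where pushed, without springing back.
- rack: The fixed teak parking rack, base 100 (x) by 190 (y) mm, 76 mm tall; origin on the table under the guard's origin, axes as the parked guard's.
- bowl: Green resin bowl, 127 mm across, 108 mm tall, standing on its flat. Leave alone.
- jack_a_center (a point): Centre of a white jack, 63 mm ball in a teak rest. Leave alone.
- jack_b_center (a point): Centre of the other white jack. Leave alone.
- roller_gauge: Steel roller gauge 80 by 140 by 52 mm tall. Leave alone.
- stop_block: Brass stop block 60 by 80 by 51 mm tall. Leave alone.
- polish: Jar of polish, 64 mm across, 90 mm tall. Leave alone.
- level: Spirit level 26 by 200 by 45 mm tall. Leave alone.
Not all that is in view belongs to the job. Of the things that look like the guard, the larger one is meant.

How it is judged (in metres and radians):
On the way, in this order (a step that is already met when the one before it is completed fails the run):
1. the tongue is fully home in the switch with the knob still unlocked (value of joint cam above 0.0095 m and z of guard in the frame of rail below 0.004 m and value of joint lock below 0.4 rad and angle between the z axis of guard and the z axis of rail, either way round below 0.08 rad), for 0.2 s.
2. the T-knob is turned a quarter turn with the guard home (value of joint lock above 1.35 rad and value of joint cam above 0.0095 m and z of guard in the frame of rail below 0.004 m and angle between the z axis of guard and the z axis of rail, either way round below 0.08 rad), for 0.2 s.
At the end, for the whole second after the job is handed in: The guard rests on the ramp unit, square to the slope within 4.5 degrees, within 4 mm across and 24 mm along the slope of nominal, underside within 4 mm of the switch head, tongue in the slot with the cam driven at least 9.5 mm, T-knob turned at least 1.35 rad (77 degrees), nothing held (all of step 2 and x of guard in the frame of rail between -0.004 and 0.004 m and y of guard in the frame of rail between -0.024 and 0.024 m and linear speed of guard below 0.01 m/s); the robot touches nothing.
It fails at once if the guard is forced: more than 60 N between guard and ramp unit (contact force between guard and rail above 60 N).
It fails at once if a bystander is pushed more than 25 mm (distance of any of bowl, jack_a_center, jack_b_center, roller_gauge, stop_block, polish, level from where it was at the start of the episode above 0.025 m).
It also fails if it takes over 72 s, if anything falls off the work surface, if the arm or the gripper's body presses on something with over 40 N, if the wrist force passes 120 N, or if a joint passes its speed limit or range.

## Working session

There is one attempt and no reset: what is moved stays moved. The work goes in short steps, each a Python script; the robot and the scene stay as the last script left them, time stands still between calls to the robot, and variables do not carry over. Pictures are saved under pics/ and viewed, at most 10 in all, crops included, and the job is handed in when it is done.

```bash
mkdir -p pics
python3 - <<'E'
from station import ctrl
import cv2, numpy as np, pickle
c={n:ctrl.capture(n) for n in("scene","side")}
pickle.dump(c,open("c0.pkl","wb"))
for n in c:
    cv2.imwrite(f"pics/{n}0.png",c[n]["image"][:,:,::-1]); k=c[n]; print(n,k["mtx"].round(1).tolist(),k["D"],(-k["R"].T@k["t"]).round(3),k["R"][2].round(2))
print(ctrl.get_obs())
E
```

```text
scene [[537.8, 0.0, 322.0], [0.0, 537.8, 238.2], [0.0, 0.0, 1.0]] [0.04944286 0.         0.         0.         0.        ] [0.791 0.709 1.316] [-0.26 -0.49 -0.83]
side [[621.8, 0.0, 302.7], [0.0, 621.8, 248.0], [0.0, 0.0, 1.0]] [-0.02461479  0.          0.          0.          0.        ] [-0.469 -1.138  1.435] [ 0.47  0.59 -0.66]
{'time_s': 0.1, 'qpos': array([ 6.54835168e+01,  5.03379278e+00,  7.86142216e+01, -1.16974941e-03,
        9.64640282e+01, -5.90886810e+00]), 'dq': array([ 0.10009901, -0.03871336, -0.26566605, -0.06721483, -0.21542897,
        0.06760864]), 'joint_torque': array([ 2.39690562e-03, -3.41249478e+01, -3.03302908e+01,  7.20129395e-02,
        3.03903187e-02, -7.82104621e-05]), 'tcp_pos': array([0.17531712, 0.5207884 , 0.20444806]), 'ee_rot': array([-1.79888433e+02, -1.03779992e-02,  1.61392244e+02]), 'force': array([-0.29654379,  0.52310909, -0.1646939 ]), 'torque': array([-0.05597082, -0.04378176, -0.0530911 ]), 'grasp_force': 0.0, 'opening': 0.09385066265762078}
```

View pics/scene0.png

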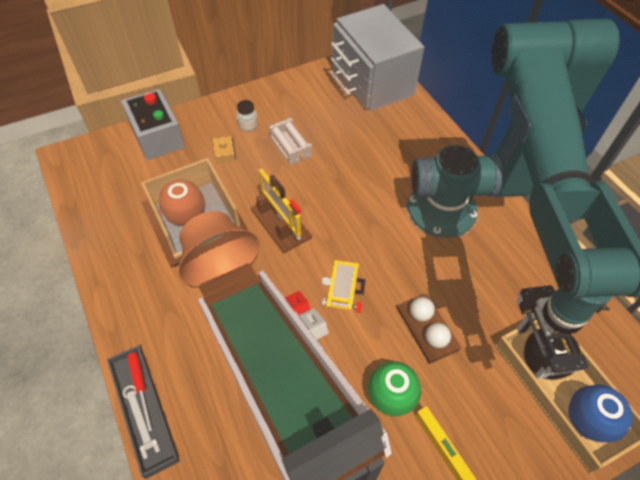

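View pics/side0.png

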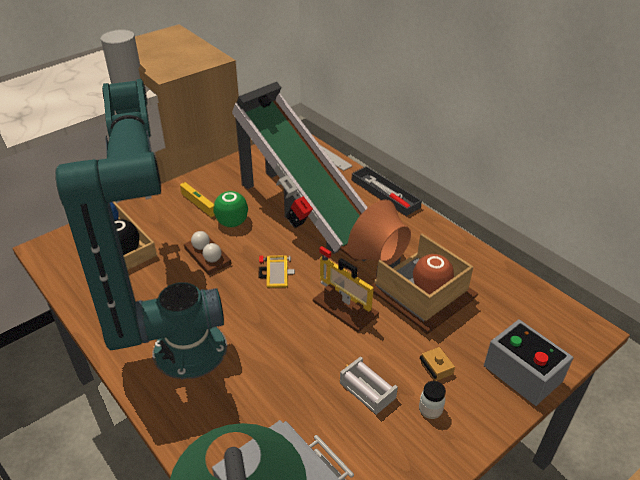

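The scene view shows the parked guard at about (280,205), the ramp switch (red) at (297,302), the keeper at (315,322), and a small lookalike lying at (345,285). In the side view the guard is at (345,285) and the switch at (300,208). I'll zoom in on the guard and switch.

Run:
```python
import cv2, numpy as np, pickle
c=pickle.load(open("c0.pkl","rb"))
def crop(n,x,y): 
    return cv2.resize(c[n]["image"][y:y+100,x:x+133,::-1],(400,300),interpolation=cv2.INTER_CUBIC)
m=np.vstack([np.hstack([crop("scene",220,160),crop("scene",250,270)]),np.hstack([crop("side",280,235),crop("side",250,150)])])
cv2.imwrite("pics/m.png",m)
```

```text
(no output)
```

View pics/m.png

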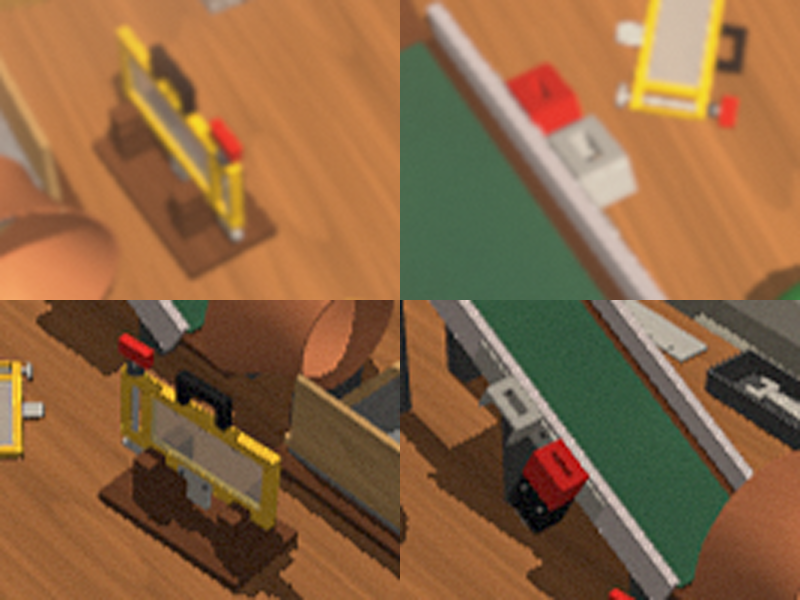

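```bash
cat > h.py <<'E'
import cv2, numpy as np
from scipy.optimize import least_squares
from scipy.spatial.transform import Rotation as Ro
def proj(c,X): return cv2.projectPoints(np.atleast_2d(X).astype(float),cv2.Rodrigues(c["R"])[0],c["t"].astype(float),c["mtx"],c["D"])[0][:,0]
def tri(obs,x0=(.4,.1,.2)):
    f=lambda X:np.concatenate([proj(c,X)[0]-p for c,p in obs])
    r=least_squares(f,x0); return r.x,r.fun
E
python3 - <<'E'
import pickle; from h import *
c=pickle.load(open("c0.pkl","rb"))
P={"knob":((295.1,206.5),(325.2,252.3)),"bar":((277.2,182.3),(347.8,263.3)),"slot":((297.5,300.6),(304.9,203.2)),"keep":((312.2,318.9),(288.2,183.2))}
o={}
for k,(a,b) in P.items():
    o[k],r=tri([(c["scene"],a),(c["side"],b)]); print(k,o[k].round(4),r.round(2))
d=o["knob"]-o["bar"];print(d,np.linalg.norm(d),np.degrees(np.arctan2(d[1],d[0])))
d=o["keep"]-o["slot"];print(d,np.linalg.norm(d),np.degrees(np.arctan2(d[1],d[0])),np.degrees(np.arcsin(d[2]/np.linalg.norm(d))))
E
```

```text
knob [ 0.4526 -0.0853  0.1818] [-0.7  -0.13 -0.8   0.14]
bar [ 0.4638 -0.1735  0.1925] [-0.78 -0.16 -0.86  0.19]
slot [0.5664 0.1598 0.168 ] [-1.72 -0.28 -2.43  0.36]
keep [0.5632 0.2376 0.2099] [-0.76 -0.11 -1.14  0.14]
[-0.01119868  0.08825305 -0.01066705] 0.08959797221214581 97.23177371381637
[-0.0031891   0.07773459  0.04191897] 0.08837441099882405 92.34927029301109 28.315981612578877
```

The triangulated points agree with the given sizes: bar–knob distance 0.0896 m, slot–keeper distance 0.088 m, slope 28.3°. Next I'll use the wrist camera over both places.

```bash
cat >> h.py <<'E'
def frame(head,slope=0):
    h=np.radians(head);s=np.radians(slope)
    y=np.array([np.cos(h)*np.cos(s),np.sin(h)*np.cos(s),np.sin(s)])
    x=np.array([np.sin(h),-np.cos(h),0]); return np.column_stack([x,y,np.cross(x,y)])
def tool(F,turn=0):  # tool x=guard y, tool y=guard x ; turn clockwise from above, deg
    T=np.column_stack([F[:,1],F[:,0],-F[:,2]])@Ro.from_euler("z",turn,degrees=True).as_matrix()
    return Ro.from_matrix(T).as_euler("xyz",degrees=True)
E
python3 - <<'E'
from station import ctrl
import pickle; from h import *
o=ctrl.get_obs(); p=o["tcp_pos"]
ctrl.movel([p[0],p[1],.42],vel=.3)
F=frame(92,28); s=np.array([.566,.16,.17])+F[:,1]*.045
c={}
ctrl.move_to(s+F[:,2]*.22,tool(F)); ctrl.pause(.2); c["sw"]=ctrl.capture("wrist"); print(ctrl.get_obs()["qpos"].round(1))
G=frame(97)
ctrl.move_to(np.array([.46,-.14,.38]),tool(G)); ctrl.pause(.2); c["gd"]=ctrl.capture("wrist"); print(ctrl.get_obs()["qpos"].round(1),ctrl.get_obs()["time_s"])
pickle.dump(c,open("c1.pkl","wb"))
for n in c: print(n,(-c[n]["R"].T@c[n]["t"]).round(3),c[n]["R"].round(2).tolist())
cv2.imwrite("pics/sw.png",c["sw"]["image"][:,:,::-1]);cv2.imwrite("pics/gd.png",c["gd"]["image"][:,:,::-1])
E
```

```text
[-12.3   9.6  57.7  30.6 116.6  -1.4]
[-23.6  -1.9  65.9   0.  116.1 -30.7] 4.5583
sw [0.569 0.075 0.576] [[1.0, 0.04, 0.0], [0.04, -0.97, -0.24], [-0.01, 0.24, -0.97]]
gd [ 0.452 -0.07   0.558] [[0.99, 0.12, -0.0], [0.12, -0.96, 0.24], [0.03, -0.24, -0.97]]
```

View pics/sw.png

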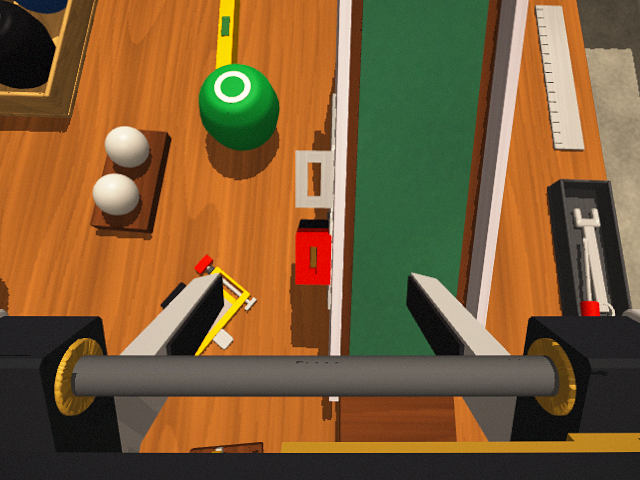

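View pics/gd.png

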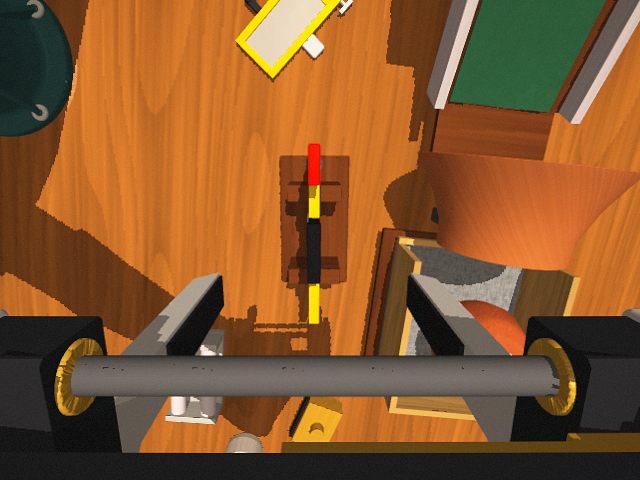

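The wrist view of the switch shows the red head's slot at about (313,259) and the keeper slot at (314,180). In the guard view, the grip bar is centred near (314,251) and the knob near (314,165). I'll zoom in for sub-pixel edges.

Run:
```python
import pickle; from h import *
c=pickle.load(open("c1.pkl","rb"))
a=cv2.resize(c["sw"]["image"][145:295,280:360,::-1],(320,600),interpolation=cv2.INTER_NEAREST)
b=cv2.resize(c["gd"]["image"][135:335,264:364,::-1],(300,600),interpolation=cv2.INTER_NEAREST)
cv2.imwrite("pics/z.png",np.hstack([a,b]))
im=c["sw"]["image"].astype(int)
print("slot row259",[tuple(im[259,x]) for x in range(306,322)])
print("col313 slot",[(y,)+tuple(im[y,313]) for y in list(range(240,250))+list(range(268,290))])
print("keep row180",[im[180,x].sum() for x in range(290,340)])
print("keep col314",[im[y,314].sum() for y in range(146,212)])
g=c["gd"]["image"].astype(int)
for nm,m in (("red",(g[...,0]>120)&(g[...,1]<60)),("blk",g.sum(2)<130),("yel",(g[...,0]>150)&(g[...,1]>130)&(g[...,2]<80))):
    q=m[140:330,300:330]
    for r in range(0,190,12): 
        w=np.flatnonzero(q[r]); 
        if len(w): print(nm,140+r,300+w.min(),300+w.max(),end="; ")
    w=np.flatnonzero(q.any(1)); print(nm,"rows",140+w.min(),140+w.max())
```

```text
slot row259 [(np.int64(230), np.int64(3), np.int64(0)), (np.int64(230), np.int64(11), np.int64(0)), (np.int64(234), np.int64(12), np.int64(0)), (np.int64(200), np.int64(7), np.int64(3)), (np.int64(116), np.int64(50), np.int64(18)), (np.int64(119), np.int64(80), np.int64(18)), (np.int64(131), np.int64(84), np.int64(19)), (np.int64(132), np.int64(85), np.int64(21)), (np.int64(130), np.int64(85), np.int64(18)), (np.int64(131), np.int64(86), np.int64(22)), (np.int64(115), np.int64(38), np.int64(12)), (np.int64(218), np.int64(0), np.int64(0)), (np.int64(233), np.int64(9), np.int64(0)), (np.int64(230), np.int64(11), np.int64(0)), (np.int64(229), np.int64(8), np.int64(0)), (np.int64(231), np.int64(15), np.int64(0))]
col313 slot [(240, np.int64(230), np.int64(9), np.int64(0)), (241, np.int64(230), np.int64(7), np.int64(5)), (242, np.int64(229), np.int64(0), np.int64(0)), (243, np.int64(230), np.int64(18), np.int64(1)), (244, np.int64(230), np.int64(11), np.int64(0)), (245, np.int64(233), np.int64(0), np.int64(0)), (246, np.int64(212), np.int64(36), np.int64(9)), (247, np.int64(151), np.int64
[... 2684 characters left out ...]
228), np.int64(223), np.int64(274), np.int64(480), np.int64(567), np.int64(557), np.int64(569), np.int64(551), np.int64(545), np.int64(547), np.int64(556), np.int64(558), np.int64(560), np.int64(568), np.int64(474), np.int64(304), np.int64(225), np.int64(235), np.int64(226)]
red 152 308 319; red 164 308 324; red 176 308 320; red 188 321 321; red rows 144 283
blk 176 304 307; blk 188 300 307; blk 200 300 307; blk 212 301 329; blk 224 300 320; blk 236 300 320; blk 248 300 319; blk 260 300 321; blk 272 300 320; blk rows 160 283
yel 140 306 306; yel 152 306 306; yel 188 310 319; yel 200 309 319; yel 212 309 319; yel 284 316 318; yel 296 309 319; yel 308 309 318; yel 320 309 329; yel rows 140 323
```

View pics/z.png

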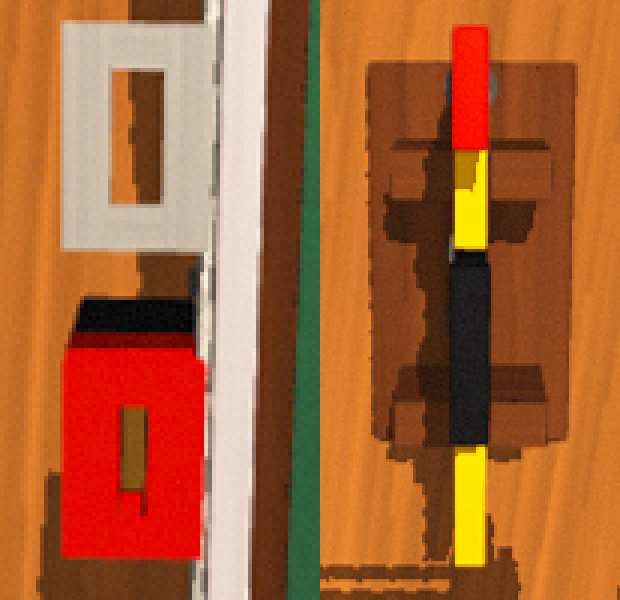

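Run:
```python
import pickle; from h import *
c=pickle.load(open("c1.pkl","rb"));c0=pickle.load(open("c0.pkl","rb"))
print(c["sw"]["mtx"][0,0],c["sw"]["D"])
W=c["sw"]
# each: local point (mm, from slot), measured u or v
M=[((0,16.5,0),None,246.3),((-4,0,0),309.4,None),((4,0,0),316.2,None),
   ((0,120,0),None,149.8),((0,108,0),None,161.8),((0,72,0),None,195.7),((0,60,0),None,206.8),
   ((-20,90,0),294.7,None),((-7,90,0),307.2,None),((7,90,0),319.8,None)]
def P(p,l): 
    F=frame(p[3],28); return p[:3]+F@(np.array(l)/1e3)
def f(p):
    r=[]
    for l,u,v in M:
        q=proj(W,P(p,l))[0]; r.append(q[0]-u if u else q[1]-v)
    return np.array(r+[(p[2]-.17)*150])
s=least_squares(f,[.566,.16,.17,92],x_scale=[.01,.01,.01,1]); print(s.x.round(4),s.fun.round(2)); p=s.x
for n,l in (("low mouth",(0,-16.5,0)),("top lo",(0,-28,0)),("top up",(0,28,0)),("brass lo",(0,-16.5,-22))): print(n,proj(W,P(p,l)).round(1))
for n,l,m in (("scene",0,(297.5,300.6)),("scene",90,(312.2,318.9)),("side",0,(304.9,203.2)),("side",90,(288.2,183.2))): print(n,l,(proj(c0[n],P(p,(0,l,0)))[0]-m).round(1))
g=c["gd"]
# guard: bar top z .192
N=[((0,32,192),None,223.0),((0,32,178),None,218.0),((0,-32,192),None,283.2),((0,110,192),None,143.2),((0,70,192),None,184.7),
 ((-6,90,192),307.7,None),((6,90,192),319.5,None),((-7,0,192),307.0,None),((7,0,192),320.3,None)]
def Q(p,l): return np.array([p[0],p[1],0])+frame(p[2])@(np.array(l)/1e3)
def f2(p): 
    r=[]
    for l,u,v in N:
        q=proj(g,Q(p,l))[0]; r.append(q[0]-u if u else q[1]-v)
    return np.array(r)
s=least_squares(f2,[.464,-.17,97],x_scale=[.01,.01,1]); print(s.x.round(4),s.fun.round(2))
for n,m,k in (("scene",(295.1,206.5),(0,90,182)),("side",(325.2,252.3),(0,90,182)),("scene",(277.2,182.3),(0,0,190)),("side",(347.8,263.3),(0,0,190))): print(n,(proj(c0[n],Q(s.x,k))[0]-m).round(1))
```

```text
372.6683343837747 [-0.0061569  0.         0.         0.         0.       ]
[ 0.5639  0.1572  0.1678 91.4597] [-0.13 -0.18  0.18 -0.1  -0.29  0.23  0.27 -0.06 -0.28  0.35 -0.32]
low mouth [[312.7 274.5]]
top lo [[312.6 284.2]]
top up [[313. 236.]]
brass lo [[312.9 268.5]]
scene 0 [-1.2 -1.6]
scene 90 [-0.4 -0.7]
side 0 [-2.5  1.1]
side 90 [-1.3  0.4]
[ 0.4632 -0.1712 97.0369] [-0.3   2.17 -0.   -1.29 -0.34 -0.33  0.33 -0.21  0.21]
scene [-0.   0.7]
side [-1.6 -0.4]
scene [-0.2  0.9]
side [-1.5  0.5]
```

The fit is tight, with residuals ≤0.35 px on the switch and the predicted mouth and brass edges matching the picture. Slot is at (0.564, 0.157, 0.168) with heading 91.5°; guard at (0.463, -0.171) with heading 97.0°. Now I'll grasp and lift the guard, then hover over the slot.

```bash
cat >> h.py <<'E'
S=np.array([.5639,.1572,.1678]); F=frame(91.46,28); GD=np.array([.4632,-.1712,0]); G=frame(97.04)
def home(dx=0,dy=0,h=0): # TCP with guard held, mm offsets in rail axes
    return S+F@np.array([dx/1e3,dy/1e3,.106+h/1e3])
E
python3 - <<'E'
from station import ctrl
import pickle; from h import *
b=GD+[0,0,.166]
ctrl.command_gripper(.055)
ctrl.move_to(b+[0,0,.07],tool(G)); ctrl.movel(b,vel=.1,stop_force=15); ctrl.pause(.2)
print(b,ctrl.get_obs()["tcp_pos"])
ctrl.command_gripper(0); o=ctrl.get_obs(); print(o["opening"],o["grasp_force"],o["force"])
ctrl.movel(b+[0,0,.03],vel=.05); ctrl.pause(.2); print(ctrl.get_obs()["force"])
ctrl.movel(b+[0,0,.26],vel=.2)
ctrl.movel(home(0,0,130),vel=.2,rotation=tool(F)); ctrl.pause(.3)
ctrl.movel(home(0,0,50),vel=.15); ctrl.pause(.3)
o=ctrl.get_obs(); print(home(0,0,50),o["tcp_pos"],o["force"],o["torque"],o["opening"],o["time_s"],o["qpos"].round(1),tool(F),o["ee_rot"])
c={n:ctrl.capture(n) for n in("scene","side","wrist")}; pickle.dump(c,open("c2.pkl","wb"))
def cr(n,x,y,w,h): return cv2.resize(c[n]["image"][y:y+h,x:x+w,::-1],(400,400),interpolation=cv2.INTER_CUBIC)
cv2.imwrite("pics/hov.png",np.hstack([cr("side",230,110,130,130),cr("wrist",200,110,230,230)]))
E
```

```text
[ 0.4632 -0.1712  0.166 ] [ 0.46367501 -0.17142488  0.16692135]
0.01372032536538117 29.999634325504303 [ 0.32277864  0.04207437 -0.02456507]
[ 0.35559239  0.62949153 -4.75181625]
[0.56576602 0.08398621 0.30553982] [0.56613233 0.08356326 0.3063881 ] [-0.67880672 -0.71674445 -4.43648876] [-0.95949107  0.06753948  0.0301815 ] 0.013525512585677675 12.65 [-13.7   8.1  68.4  28.6 108.9  -7. ] [180.   -28.    91.46] [179.89713422 -27.97205913  91.475511  ]
```

View pics/hov.png

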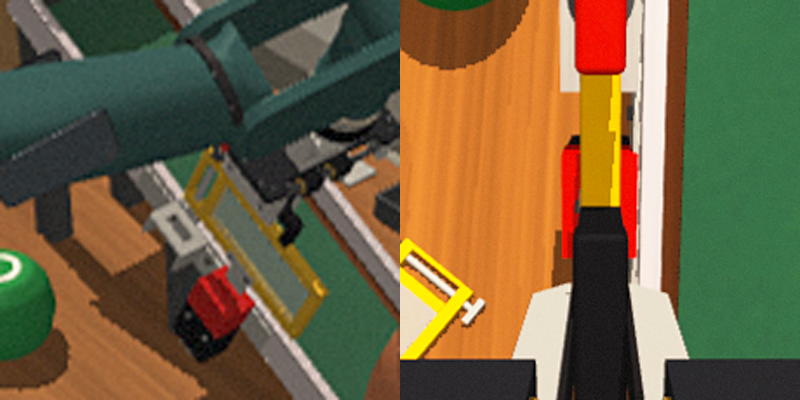

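The guard is held over the slot, and the bench around it looks untouched. In the wrist view the near end of the knob is at about (345,152). I'll check whether the guard rotated in the grip.

Run:
```python
import pickle; from h import *
c=pickle.load(open("c2.pkl","rb")); tcp=np.array([0.56613233,0.08356326,0.3063881])
w=c["wrist"]; R0=Ro.from_euler("xyz",[179.897,-27.972,91.4755],degrees=True).as_matrix()
Fg=np.column_stack([R0[:,1],R0[:,0],-R0[:,2]])
B=tcp+Fg@[0,0,.019]
for a in (-6,-3,0,3,6):
    Fr=Fg@Ro.from_euler("x",a,degrees=True).as_matrix()
    q=lambda l:B+Fr@(np.array(l)/1e3-[0,0,.125])
    print(a,"knob lowend top",proj(w,q((0,70,132)))[0].round(1),"knob corner x",proj(w,[q((-6,70,132)),q((6,70,132))])[:,0].round(1),"side low top corner",proj(c["side"],q((-6,-95,95)))[0].round(1),"side low bottom",proj(c["side"],q((-6,-95,0)))[0].round(1),"side up top",proj(c["side"],q((-6,105,95)))[0].round(1))
im=w["image"].astype(int)
print([(y,tuple(map(int,im[y,345]))) for y in range(140,160)])
print([(x,tuple(map(int,im[130,x]))) for x in range(326,368,1) if im[130,x,0]>150 and im[130,x,1]<60][::30])
sd=c["side"]["image"].astype(int); m=(sd[...,0]>140)&(sd[...,1]>110)&(sd[...,2]<70); m[:,:270]=0; m[:150]=0;m[225:]=0; m[:,345:]=0
ys,xs=np.nonzero(m); 
for f,nm in ((xs,"right"),(ys,"bottom"),(-xs,"left"),(-ys,"top")): i=f.argmax(); print(nm,xs[i],ys[i])
```

```text
-6 knob lowend top [315.  149.1] knob corner x [300.5 329.4] side low top corner [334.1 204.8] side low bottom [326.1 221.5] side up top [295.1 159.6]
-3 knob lowend top [315.  149.2] knob corner x [300.2 329.8] side low top corner [333.4 205.3] side low bottom [324.4 220.8] side up top [295.2 158.2]
0 knob lowend top [315.  149.9] knob corner x [299.8 330.1] side low top corner [332.5 205.7] side low bottom [322.8 220. ] side up top [295.4 156.9]
3 knob lowend top [315.  151.1] knob corner x [299.5 330.5] side low top corner [331.7 206.1] side low bottom [321.1 219.1] side up top [295.6 155.6]
6 knob lowend top [315.  152.9] knob corner x [299.1 330.8] side low top corner [330.8 206.4] side low bottom [319.4 218.1] side up top [295.9 154.3]
[(140, (249, 239, 232)), (141, (249, 238, 231)), (142, (248, 237, 229)), (143, (248, 237, 230)), (144, (248, 237, 230)), (145, (248, 236, 231)), (146, (249, 238, 232)), (147, (249, 237, 232)), (148, (248, 236, 230)), (149, (248, 238, 231)), (150, (249, 238, 231)), (151, (249, 238, 231)), (152, (248, 237, 230)), (153, (248, 236, 231)), (154, (249, 237, 230)), (155, (249, 238, 232)), (156, (249, 238, 231)), (157, (249, 237, 231)), (158, (248, 237, 231)), (159, (248, 238, 231))]
[(326, (242, 22, 4))]
right 335 204
bottom 277 224
left 270 179
top 298 158
```

The guard hasn't rotated in the grip. Next I'll probe the slot gently.

```bash
cat >> h.py <<'E'
def rel(o): # achieved TCP offset from home, mm in rail axes; force in rail axes
    return ((F.T@(o["tcp_pos"]-S)-[0,0,.106])*1e3).round(2),(F.T@o["force"]).round(1)
E
python3 - <<'E'
from station import ctrl
from h import *
ctrl.movel(home(0,0,40),vel=.05); ctrl.pause(.2); print(rel(ctrl.get_obs()))
for dx,dy in ((0,0),(0,1.5),(0,-1.5)):
    r=ctrl.movel(home(dx,dy,16),vel=.02,stop_force=7); o=ctrl.get_obs(); q=rel(o); print(dx,dy,r,q,o["torque"].round(2),o["time_s"])
    if q[0][2]<24: break
    ctrl.movel(home(dx,dy,38),vel=.05)
E
```

```text
(array([4.000e-02, 1.000e-01, 4.013e+01]), array([ 0.3, -3. , -4.1]))
0 0 False (array([-0.03,  0.03, 15.95]), array([-0.6, -3.1, -5.1])) [-0.71  0.07  0.02] 14.7
```

Run:
```python
from station import ctrl
from h import *
r=ctrl.movel(home(0,0,6),vel=.02,stop_force=18); print(r,rel(ctrl.get_obs()))
r=ctrl.movel(home(0,0,-4),vel=.012,stop_force=18); ctrl.pause(.3); o=ctrl.get_obs(); print(r,rel(o),o["torque"].round(2),o["opening"],o["time_s"])
```

```text
False (array([0.28, 0.16, 6.7 ]), array([ 0.2, -1.9,  1.8]))
False (array([ 0.49, -0.57, -1.24]), array([-1. , -3.3, 12.1])) [-1.01  0.29  0.15] 0.013825354184076771 16.6333
```

Run:
```python
from station import ctrl
from h import *
r=ctrl.movel(home(0,0,-7),vel=.012,stop_force=14); ctrl.pause(.3); o=ctrl.get_obs(); print(r,rel(o),o["torque"].round(2),o["opening"],o["time_s"])
c=ctrl.capture("side"); cv2.imwrite("pics/s3.png",cv2.resize(c["image"][110:240,230:360,::-1],(600,600),interpolation=cv2.INTER_CUBIC))
```

```text
False (array([ 0.98, -0.57, -1.34]), array([-2.9, -6.3, 21.5])) [-1.18  0.7   0.36] 0.013625901464857286 17.3333
```

View pics/s3.png

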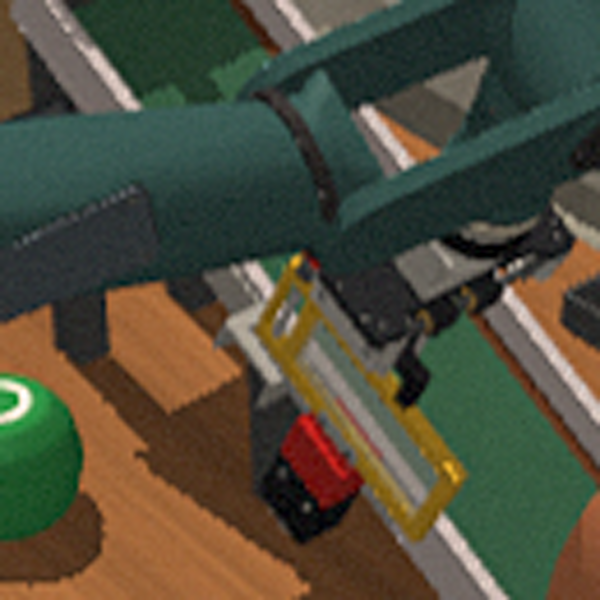

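The guard is bottomed: z stayed at -1.3 mm while the force rose to 21 N, and the picture shows the panel sitting on the switch head and keeper. I'll relax the press, let go and grip the knob.

Run:
```python
from station import ctrl
from h import *
ctrl.movel(home(0.3,-.4,-1.3),vel=.02); ctrl.pause(.3); print(rel(ctrl.get_obs()))
ctrl.command_gripper(.05)
ctrl.movel(home(0.3,-.4,58),vel=.1)
c=ctrl.capture("wrist"); im=c["image"]
ctrl.movel(home(0.3,89.6,58),vel=.1)
ctrl.command_gripper(.04)
r=ctrl.movel(home(0.3,89.6,-1.3),vel=.06,stop_force=12); ctrl.pause(.2); o=ctrl.get_obs(); print(r,rel(o),o["qpos"].round(1))
ctrl.command_gripper(0); ctrl.pause(.2); o=ctrl.get_obs(); print(o["opening"],o["grasp_force"],rel(o),o["torque"].round(2),o["time_s"])
for t in (30,60,90): print(ctrl.ik(home(0.3,89.6,-1.3),tool(F,t)))
a=cv2.resize(im[60:340,200:440,::-1],(514,600)); cv2.imwrite("pics/w4.png",a)
```

```text
(array([ 0.43, -0.57, -1.21]), array([ 0.3, -3. ,  4.9]))
False (array([ 0.49, 89.62, -0.87]), array([-0.1,  0.8,  0.7])) [ -3.5   7.1  69.9  28.8 103.7   1.9]
0.011765048311371842 29.996665120124817 (array([ 0.28, 89.58, -1.32]), array([-0.6,  0. , -0.7])) [-0.28  0.11  0.02] 23.1833
[ -3.43841752   7.11268415  69.94966724  28.77978868 103.69503071
  31.86561609]
[ -3.43841752   7.11268415  69.94966724  28.77978868 103.69503071
  61.86561609]
[ -3.43841752   7.11268415  69.94966724  28.77978868 103.69503071
  91.86561609]
```

View pics/w4.png

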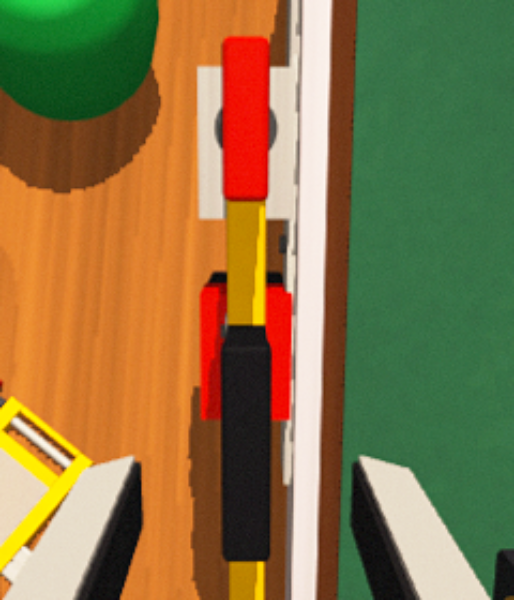

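The guard stands square on the switch and keeper, and the knob is gripped (11.8 mm opening). Now I'll turn it clockwise with joint 6.

Run:
```python
from station import ctrl
from h import *
q=ctrl.ik(home(0.3,89.6,-1.3),tool(F,0))
for t in (15,30,45,60,75,85,90,92):
    g=np.array(q,float); g[5]+=t; ctrl.goto_joints(list(g)); ctrl.pause(.1); o=ctrl.get_obs()
    print(t,o["qpos"][5].round(2),rel(o),(F.T@o["torque"]).round(2),o["time_s"])
    if np.linalg.norm(o["force"])>35: print("STOP"); break
ctrl.pause(.4)
```

```text
15 16.74 (array([ 0.24, 89.55, -1.33]), array([ 0.6, -0.5,  0.2])) [-0.28  0.11 -0.05] 23.6417
30 31.71 (array([ 0.23, 89.41, -1.42]), array([ 0.3, -0.7, -1.1])) [-0.42  0.1  -0.04] 24.1
45 46.7 (array([ 0.19, 89.24, -1.54]), array([-0.3, -1.5, -1.1])) [-0.58  0.1  -0.08] 24.5583
60 61.7 (array([ 6.00e-02,  8.91e+01, -1.70e+00]), array([-0.6, -2.4, -2.7])) [-0.85  0.16 -0.07] 25.0167
75 76.7 (array([ 8.000e-02,  8.936e+01, -1.630e+00]), array([-0.1, -3. , -3.8])) [-0.82  0.16 -0.1 ] 25.475
85 86.68 (array([ 0.13, 89.65, -1.49]), array([-0.9, -1.9, -3.4])) [-0.64  0.21 -0.05] 25.8667
90 91.72 (array([ 0.35, 89.67, -1.36]), array([ 0.8, -2.2, -4.3])) [-0.55 -0.03 -0.04] 26.2167
92 93.79 (array([ 0.67, 89.52, -1.24]), array([ 2.5, -3.4, -4.9])) [-0.67 -0.45  0.11] 26.5667
```

Run:
```python
from station import ctrl
from h import *
ctrl.command_gripper(.034); ctrl.pause(.3); o=ctrl.get_obs(); print(rel(o),o["time_s"])
ctrl.movel(home(0.3,89.6,70),vel=.1)
ctrl.movel(home(0.3,30,140),vel=.15,rotation=tool(F,0)); ctrl.pause(.3)
c=ctrl.capture("wrist"); d=ctrl.capture("side"); print(ctrl.get_obs()["time_s"],ctrl.get_obs()["force"])
cv2.imwrite("pics/f5.png",np.hstack([cv2.resize(c["image"][60:360,200:440,::-1],(400,500)),cv2.resize(d["image"][130:255,230:330,::-1],(400,500),interpolation=cv2.INTER_CUBIC)]))
```

```text
(array([ 0.28, 89.61, -1.33]), array([ 0.1, -0.1,  0.1])) 27.825
30.85 [ 0.86327018 -0.87622108 -0.33561055]
```

View pics/f5.png

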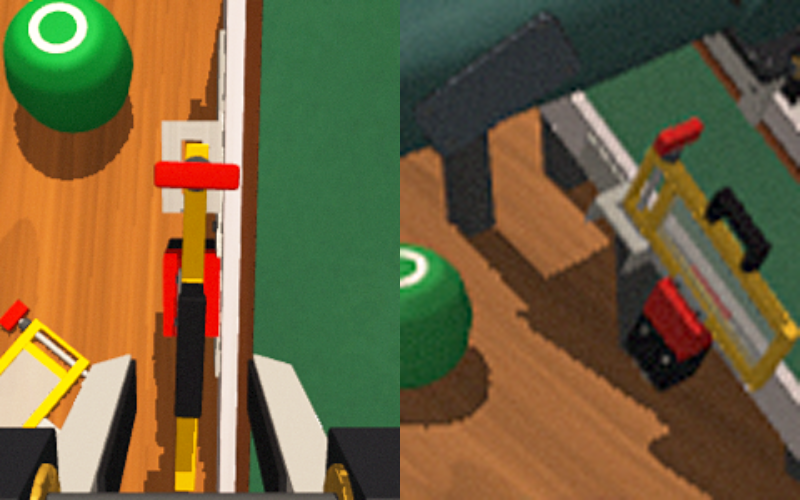

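The knob lies across, locked, and the guard is free. I'll check seating with a light touch on the grip bar (expected contact at h≈24.7 mm), then hand in.

Run:
```python
from station import ctrl
from h import *
ctrl.command_gripper(0)
ctrl.movel(home(0.3,-.4,50),vel=.12); ctrl.pause(.2)
r=ctrl.movel(home(0.3,-.4,20),vel=.015,stop_force=9); o=ctrl.get_obs(); print(r,rel(o),o["time_s"])
ctrl.movel(home(0.3,-.4,150),vel=.1); ctrl.pause(.5); print(ctrl.get_obs()["force"])
if r and rel(o)[0][2]<27: print(ctrl.job_done())
```

```text
True (array([ 0.76, -0.11, 25.1 ]), array([ 0.6, -0.5,  5. ])) 34.2333
[-0.43438653  0.97384591 -0.06217359]
the job is handed in; nothing more can be done
None
```

The guard is back on the ramp and pressed home, the T-knob is turned about 90° clockwise to lock it, and the robot has let go; I handed the job in at about 35 s, and the judge's verdict was not returned.

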